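Make up two lab kits in card trays

TASK

Make up the two kits in the brown card trays: into the tray that already holds a pair of white cartons put the third white carton, laid flat crosswise on top of the pair and centred over their joint, and beside them the yellow-lidded cup and the amber pot; into the empty tray put the red-lidded cup and the white bottle with the blue cap. Stand the cups, the pot and the bottle upright on the tray floors. Do not shift the pair of cartons, and leave the white-lidded cup where it stands.

Things in the scene. Friction and masses are not known exactly. Their poses are not given: they have to be found in the camera images.
- carton_mid (a point): white carton 90 x 48 x 26 mm (x, y, z), origin at its centre, x along its length. The third carton, alone on the worktop among the stock. Loose, 60 to 130 g. It is the same either way round.
- yellow_cup_mid (a point): sample cup with a yellow screw lid, 60 mm high; lid 49 mm across (its top 15 mm), body 42 mm; origin at its centre, half-way up; z up. Loose, 40 to 90 g.
- amber_pot_mid (a point): amber pot with a white lid, 40 mm across, 75 mm high; origin at its centre, half-way up; z up. Loose, 50 to 100 g.
- red_cup_mid (a point): sample cup with a red screw lid, same size as the yellow-lidded one; origin at its centre, half-way up; z up. Loose, 40 to 90 g.
- blue_bottle_mid (a point): white bottle with a blue cap, 115 mm high; body 44 mm across up to a height of about 80 mm, cap 33 mm; origin at its centre, half-way up; z up. Loose, 80 to 170 g.
- white_cup_mid (a point): sample cup with a white screw lid, same size as the yellow-lidded one; origin at its centre. Belongs to neither kit. Loose.
- pair_tray: open brown card tray, 170 x 250 x 50 mm (x, y, z), walls and floor 3 mm thick, fixed to the worktop; origin at the centre of its underside, y along its long side. It holds the pair of cartons side by side at its +y end; the rest of its floor (from y = -122 to about +16 mm) is free.
- empty_tray: open brown card tray, 170 x 250 x 50 mm (x, y, z), walls and floor 3 mm thick, fixed to the worktop; origin at the centre of its underside, y along its long side. It is empty at the start.
- pair_a_mid (a point): white carton 90 x 48 x 26 mm (x, y, z), origin at its centre, x along its length. Lies in the tray, first of the pair; its long side is against pair_b, which is on its +y side, 49 mm from centre to centre. Loose.
- pair_b_mid (a point): white carton 90 x 48 x 26 mm (x, y, z), origin at its centre, x along its length. Lies in the tray, second of the pair. Loose.
Mind the look-alikes: they are no part of the job. Leave any green look-alike of the part that bears blue_bottle_mid alone.

How it is judged:
At the end, for the whole second after the job is handed in: Third carton flat on the pair, crosswise within 0.17 rad, centred over the joint within 15 mm; cups, pot and bottle upright (0.12 rad) on the floors of their own trays; all at rest; the pair shifted by less than 15 mm, the white-lidded cup by less than 30 mm (x of carton_mid in the frame of pair_a_mid between -0.015 and 0.015 m and y of carton_mid in the frame of pair_a_mid between 0.0095 and 0.0395 m and z of carton_mid in the frame of pair_a_mid between 0.022 and 0.03 m and angle between the x axis of carton_mid and the y axis of pair_a_mid, either way round below 0.17 rad and angle between carton_mid's own z axis and vertical below 0.1 rad and x of yellow_cup_mid in the frame of pair_tray between -0.0625 and 0.0625 m and y of yellow_cup_mid in the frame of pair_tray between -0.1025 and 0.1025 m and z of yellow_cup_mid in the frame of pair_tray between 0.027 and 0.039 m and angle between each of yellow_cup_mid, amber_pot_mid, red_cup_mid, blue_bottle_mid's own z axis and vertical below 0.12 rad and x of amber_pot_mid in the frame of pair_tray between -0.067 and 0.067 m and y of amber_pot_mid in the frame of pair_tray between -0.107 and 0.107 m and z of amber_pot_mid in the frame of pair_tray between 0.0345 and 0.0465 m and x of red_cup_mid in the frame of empty_tray between -0.0625 and 0.0625 m and y of red_cup_mid in the frame of empty_tray between -0.1025 and 0.1025 m and z of red_cup_mid in the frame of empty_tray between 0.027 and 0.039 m and x of blue_bottle_mid in the frame of empty_tray between -0.065 and 0.065 m and y of blue_bottle_mid in the frame of empty_tray between -0.105 and 0.105 m and z of blue_bottle_mid in the frame of empty_tray between 0.0545 and 0.0665 m and distance of each of pair_a_mid, pair_b_mid from where it was at the start of the episode below 0.015 m and distance of white_cup_mid from where it was at the start of the episode below 0.03 m and linear speed of each of carton, yellow_cup, red_cup, amber_pot, blue_bottle below 0.02 m/s); the robot touches nothing.
It fails at once if a carton of the pair was shifted by more than 15 mm (distance of any of pair_a_mid, pair_b_mid from where it was at the start of the episode above 0.015 m).
It fails at once if the white-lidded cup was moved by more than 30 mm (distance of white_cup_mid from where it was at the start of the episode above 0.03 m).
It also fails if it takes over 115 s, if anything falls off the work surface, if the arm or the gripper's body presses on something with over 40 N, if the wrist force passes 120 N, or if a joint passes its speed limit or range.

ROBOT

A 6-joint arm with a two-finger parallel gripper is mounted at the origin on a cart in front of the work surface, level with it; the furniture and walls round the work are solid. World frame = base frame: x ahead of the robot, y to its left, z up, the work surface at z = 0. Lengths are in m, angles in rad, forces in N, time in s.
With the tool pointing down it reaches from about 0.375 to 0.9 m from the base axis. Payload 3.1 kg.
Tool frame: the origin (TCP) lies midway between the tips of the shut fingers; the grasp point (between the pads) lies robot.grip_point_offset behind it (robot.grip_point_offset is the distance from the TCP to the grasp point, in m); z points along the fingers, y is the direction in which the jaws open and shut (so a half turn about z gives the same grasp; the last joint's range is limited). The gripper opens to 87 mm and grips with 3 to 60 N. Pads are 19 mm wide; open, the fingers measure 117 mm over their backs; the gripper's body (75 mm by 190 mm) begins 51 mm behind the grasp point.
Start: joints at [-1.296, 0.527, 1.433, -0, 1.181, -0.178], TCP at [0.273, -0.562, 0.223] pointing down, gripper open.
Joint ranges: [-3.08, 3.08], [-0.75, 2.2], [0.22, 2.44], [-1.43, 4.57], [0, 2.65], [-2.85, 2.85]. Speed limits (rad/s): [2.79, 2.79, 3.14, 3.14, 3.14, 3.14].

INTERFACE

Orientations are given as a unit quaternion [x, y, z, w].
In Python, from rig import robot, cams, hand_in gives the robot as it stands. The module is installed in compiled form; this text tells all that it offers.
- The arm moves only by the tool send_rows, never from a script. Its argument "steps" is one flat list of numbers, 5 for each row, row after row: the finger opening in m, from 0 to 0.087, then the shift along the tool's x, y, z in m, then the turn about the tool's z in rad. A call has 1 to 8 rows; each row is the pose to reach, as a shift and turn from the pose measured when the call began, along the tool's axes at that moment; what a row does not reach only later rows make up. A row lasts 1/8 s, in which the tool goes at most 62.5 mm and 10.7 degrees, less where a joint would pass 70% of its speed; a pose out of reach is approached as far as the arm can. A call with a gripper value outside its range is refused whole. The fingers move at their own pace and stop on an object; "force" is the grip in N (left out, the last holds). Time passes only in rows, so rows that repeat a pose let the fingers close. It gives the time, the measured TCP pose, the force and the opening at its end, in the units of the state.
- robot.get_obs(): the state, without advancing time (a new reading comes with each control period).
- cams.camera(name): name is "side" or "top"; returns a dict with "color" (480x640x3 uint8, red, green, blue), "range_z" (480x640 float32, m along the optical axis (not along the pixel's ray), 0 where there is no reading), "intrinsics" (3x3 intrinsics, pixels), "extrinsics" (4x4, takes a point from camera to world coordinates). Camera axes: x right, y down, z forward; pixel columns grow to the right and rows downward; lengths in m; the calibration is good to about 2 mm. A picture is of the moment at which its call begins.
- hand_in(): hands the job in, once; it reports no verdict.
The state is a dict: "time": time; "q": joint angles; "joint_velocities": joint speeds; "joint_torque": joint torques, N m; "position": TCP position; "tool_rot": TCP orientation; "ft_force": force on the tool from outside, world axes, zero at the start; "moment": the same for the moment, N m; "grip_width": finger opening in m.
Only numpy, scipy, OpenCV 4.12 (cv2) and the standard library are available. Lean on these libraries where they do the work, as an engineer would, in place of code of your own. Each camera call takes 0.05 s, during which the arm holds its last target.

## Working session

There is one attempt and no reset: what is moved stays moved. The work goes in short steps, Python scripts to look and compute and a tool call to move; the robot and the scene stay as the last step left them, time stands still between calls to the robot, and variables do not carry over. Pictures are saved under pics/ and viewed, and the job is handed in when it is done.

Besides the shell and the picture viewer there is one more tool, called after "Emit:" as name(argument=value, ...) on one line, values as JSON. send_rows: Moves the arm, as the interface text tells. Its arguments: {"type":"object","properties":{"steps":{"type":"array","items":{"type":"number"}},"force":{"type":"number"}},"required":["steps"]}

```bash
mkdir -p pics; ls; python3 - <<'E'
from rig import robot,cams
import cv2,numpy as np
o=robot.get_obs();print(o, robot.grip_point_offset)
for n in("top","side"):
    c=cams.camera(n);cv2.imwrite(f"pics/{n}0.png",c["color"][:,:,::-1]);print(n,c["intrinsics"],c["extrinsics"]);np.savez(f"{n}0.npz",**c)
E
```

```text
pics
{'time': 0.0, 'q': array([-1.29649206e+00,  5.28447213e-01,  1.43391703e+00, -3.72191576e-06,
        1.18138171e+00, -1.78494908e-01]), 'joint_velocities': array([ 1.10227302e-03,  1.10135647e-03, -4.71946845e-06,  1.81081114e-03,
        9.72944827e-04, -7.20388917e-04]), 'joint_torque': array([-1.83269374e-03, -4.40053010e+01, -1.76592582e+01,  6.31045480e-02,
        5.83075185e-02, -1.68101919e-04]), 'position': array([ 0.27325331, -0.56128178,  0.22157859]), 'tool_rot': array([ 9.74480172e-01,  2.24471011e-01, -5.32757696e-05, -1.07533305e-03]), 'ft_force': array([0.792988  , 0.54094748, 0.12943569]), 'moment': array([ 0.03599418, -0.04028942,  0.01958319]), 'grip_width': 0.08696121064168798} 0.0187
top [[472.0099583    0.         312.36905758]
 [  0.         472.0099583  245.99514492]
 [  0.           0.           1.        ]] [[ 0.00737635 -0.99821668  0.05923717  0.48044641]
 [-0.9999618  -0.00708555  0.00511752  0.03991141]
 [-0.00468867 -0.05927265 -0.99823082  1.02366706]
 [ 0.          0.          0.          1.        ]]
side [[543.46991566   0.         320.36944795]
 [  0.         543.46991566 235.80487892]
 [  0.           0.           1.        ]] [[-0.86821346 -0.26961687  0.41654787 -0.07004428]
 [-0.49552111  0.42752351 -0.75609688  1.16071218]
 [ 0.02577247 -0.86286175 -0.50478251  0.78753806]
 [ 0.          0.          0.          1.        ]]
```

View pics/top0.png

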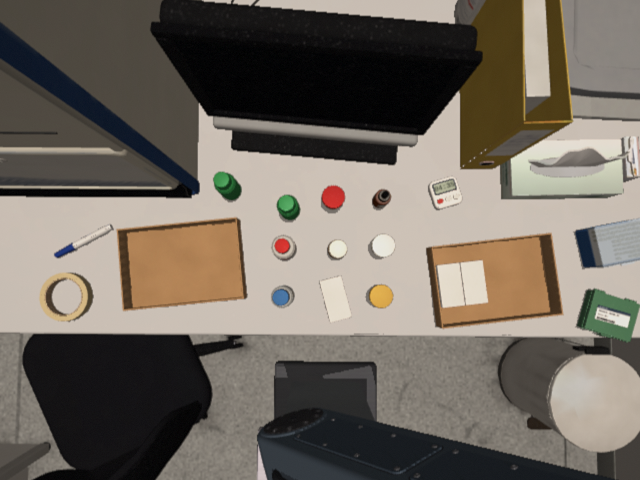

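View pics/side0.png

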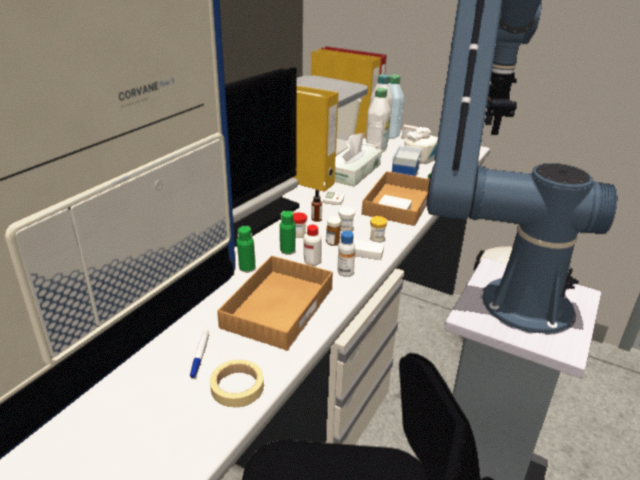

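The empty tray is at the left (180,265) and the pair tray at the right (495,280). Candidates: blue bottle (282,296), red cup (333,197), pot (337,249), white cup (383,246), yellow cup (381,296), carton (335,298). I'll enlarge the image and measure.

```bash
cat > h.py <<'E'
import numpy as np,cv2
def load(n): return dict(np.load(n))
def pts(c):
    K=c["intrinsics"];T=c["extrinsics"];d=c["range_z"].astype(float)
    v,u=np.mgrid[:480,:640]
    P=np.stack([(u-K[0,2])/K[0,0]*d,(v-K[1,2])/K[1,1]*d,d],-1)
    W=P@T[:3,:3].T+T[:3,3]; W[d==0]=np.nan
    return W
def plane(c,u,v,z):
    K=c["intrinsics"];T=c["extrinsics"]
    r=T[:3,:3]@np.array([(u-K[0,2])/K[0,0],(v-K[1,2])/K[1,1],1.]);t=(z-T[2,3])/r[2]
    return T[:3,3]+t*r
E
python3 - <<'E'
from h import *
c=load("top0.npz");im=c["color"][:,:,::-1]
cv2.imwrite("pics/c1.png",cv2.resize(im[175:330,255:415],None,fx=3.75,fy=3.75,interpolation=cv2.INTER_CUBIC))
cv2.imwrite("pics/c2.png",cv2.resize(im[225:335,420:570],None,fx=5,fy=5,interpolation=cv2.INTER_CUBIC))
cv2.imwrite("pics/c3.png",cv2.resize(im[210:320,110:260],None,fx=5,fy=5,interpolation=cv2.INTER_CUBIC))
W=pts(c)
print("table",np.nanmedian(W[225:330,255:265,2]), np.nanmedian(W[255:275,360:400,2]))
# top surfaces: blobs
Z=W[:,:,2]
m=np.zeros((480,640),np.uint8);m[170:333,205:415]=((Z[170:333,205:415]>0.012)&(Z[170:333,205:415]<.2))
n,l,s,ce=cv2.connectedComponentsWithStats(m)
for i in range(1,n):
    if s[i,4]<30: continue
    zz=Z[l==i];top=np.percentile(zz,90)
    mm=(l==i)&(Z>top-.006)
    vv,uu=np.where(mm)
    (cx,cy),(w,h),a=cv2.minAreaRect(np.c_[uu,vv].astype(np.float32))
    P=W[mm]
    (x,y),(a1,b1),ang=cv2.minAreaRect(P[:,:2].astype(np.float32)*1000)
    print(ce[i].round(0),"top",top.round(4),"rect",np.round((x,y,a1,b1,ang),1),"mean",P[:,:2].mean(0).round(4))
E
```

```text
table 0.0014893384473901872 0.0012071414771022138
[227. 185.] top 0.1172 rect [664.7 223.6  31.5  30.7  70.8] mean [0.6644 0.2229]
[333. 196.] top 0.0626 rect [641.1   3.1  45.4  46.2  90. ] mean [0.6409 0.003 ]
[381. 198.] top 0.0968 rect [641.5 -98.5  12.3  11.4   1. ] mean [ 0.6411 -0.0988]
[288. 206.] top 0.1175 rect [619.2  96.6  30.4  31.   37.4] mean [0.6187 0.0967]
[233. 255.] top 0.0523 rect [510.8 233.4 170.1  79.5   5.8] mean [0.5102 0.211 ]
[383. 245.] top 0.0628 rect [541.8 -99.4  45.8  47.4  89.6] mean [ 0.5414 -0.0995]
[284. 247.] top 0.1058 rect [536.6 104.   27.3  27.9   2.4] mean [0.5369 0.1045]
[337. 248.] top 0.0778 rect [533.2  -5.9  35.6  35.6  45.4] mean [ 0.5334 -0.006 ]
[335. 298.] top 0.0294 rect [430.2  -3.8  89.8  47.9  15.2] mean [ 0.4302 -0.0039]
[282. 295.] top 0.1173 rect [437.  106.   28.9  31.2   1.4] mean [0.4369 0.1052]
[381. 295.] top 0.0629 rect [ 4.379e+02 -9.450e+01  4.670e+01  4.700e+01  2.000e-01] mean [ 0.4383 -0.0951]
```

View pics/c1.png

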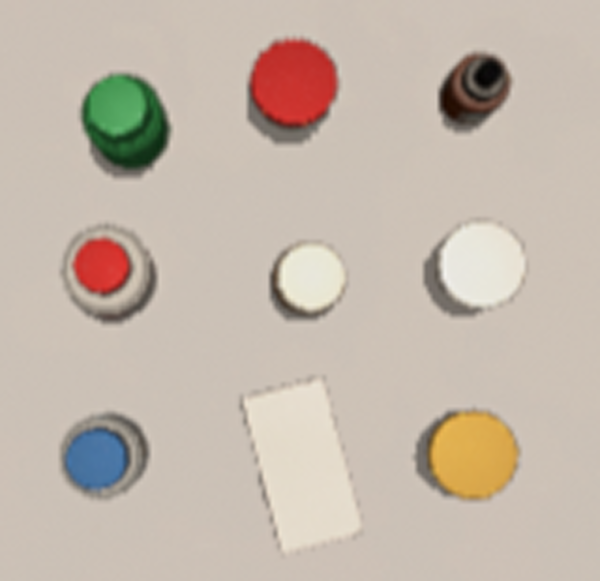

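View pics/c2.png

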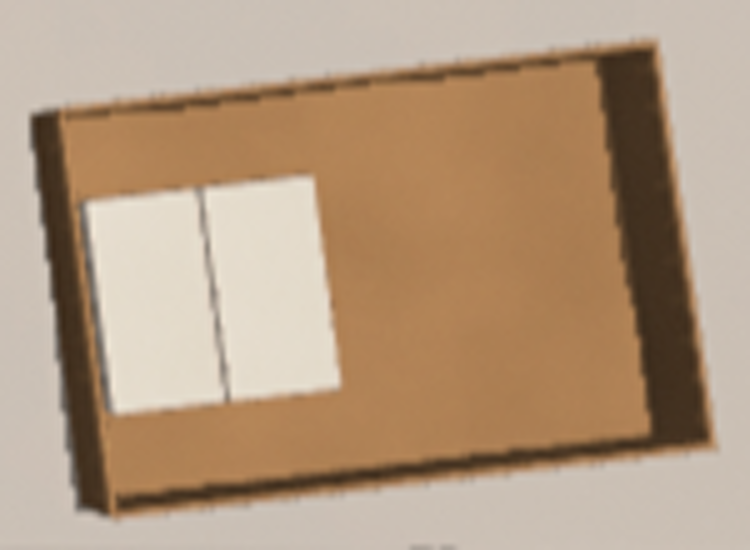

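View pics/c3.png

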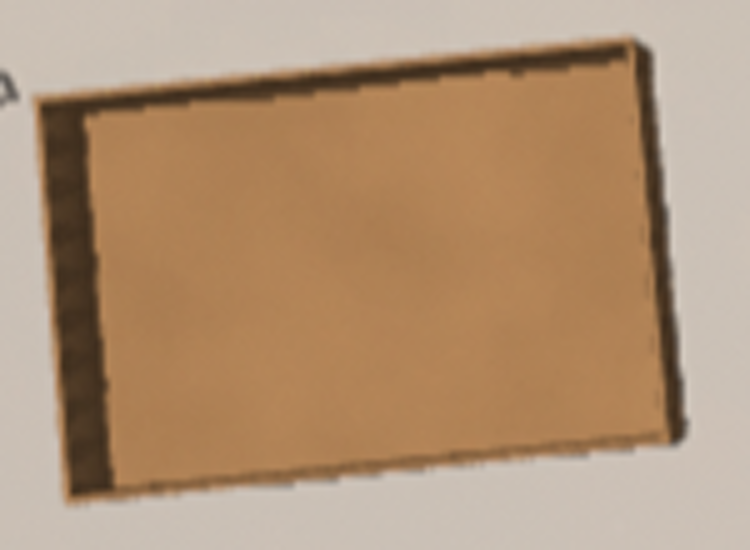

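Red-capped bottle (284,246) and white cup (383,246) are to be left alone. The pair's joint runs from (460,262) to (466,305). Next I'll compute the tray and pair frames.

```bash
python3 - <<'E'
from h import *
c=load("top0.npz");W=pts(c);Z=W[:,:,2]
def f(name,cr,off,z):
    P=np.array([plane(c,x/5+off[0],y/5+off[1],z)[:2] for x,y in cr])
    (x,y),(a,b),g=cv2.minAreaRect((P*1000).astype(np.float32))
    print(name,P.round(3).tolist(),"c",P.mean(0).round(4),a,b,g, "edges",[round(float(np.linalg.norm(P[i]-P[i-1])),3) for i in range(4)])
    for i in range(4):
        d=P[i]-P[i-1];print("  ang",np.degrees(np.arctan2(d[1],d[0])).round(1))
f("pairtray",[(60,108),(657,42),(715,447),(112,517)],(420,225),.052)
f("pair",[(85,202),(313,176),(342,386),(113,413)],(420,225),.030)
f("pairA?right",[(201,189),(313,176),(342,386),(228,401)],(420,225),.030)
f("emptytray",[(35,98),(632,38),(668,440),(68,500)],(110,210),.052)
print(np.nanmedian(Z[265:300,500:530]),np.nanmedian(Z[265:300,445:480]),np.nanmedian(Z[245:290,150:220]))
R=slice(220,335)
for n,a,b in(("pt",422,570),("et",110,252)):
    m=np.zeros((480,640),bool);m[R,a:b]=(Z[R,a:b]>.04)&(Z[R,a:b]<.06)
    print(n,cv2.minAreaRect((W[m][:,:2]*1000).astype(np.float32)))
m=np.zeros((480,640),bool);m[255:310,435:490]=(Z[255:310,435:490]>.024)&(Z[255:310,435:490]<.036)&(c["color"][255:310,435:490].min(2)>130)
print("pair",m.sum(),cv2.minAreaRect((W[m][:,:2]*1000).astype(np.float32)))
E
```

```text
pairtray [[0.539, -0.202], [0.568, -0.447], [0.402, -0.467], [0.372, -0.221]] c [ 0.47   -0.3344] 168.071533203125 247.7598876953125 6.7999773025512695 edges [0.168, 0.248, 0.167, 0.248]
  ang 6.8
  ang -83.3
  ang -173.2
  ang 97.0
pair [[0.5, -0.217], [0.512, -0.313], [0.424, -0.324], [0.412, -0.228]] c [ 0.4623 -0.2705] 88.74059295654297 96.50473022460938 7.095686435699463 edges [0.089, 0.097, 0.088, 0.096]
  ang 7.1
  ang -83.1
  ang -172.9
  ang 97.1
pairA?right [[0.506, -0.266], [0.512, -0.313], [0.424, -0.324], [0.418, -0.276]] c [ 0.4651 -0.2947] 89.112060546875 48.11338424682617 7.030235767364502 edges [0.089, 0.047, 0.088, 0.048]
  ang 6.6
  ang -83.0
  ang -172.9
  ang 97.9
emptytray [[0.569, 0.45], [0.596, 0.203], [0.43, 0.185], [0.404, 0.431]] c [0.4998 0.3171] 166.5333251953125 248.41676330566406 6.161473751068115 edges [0.166, 0.248, 0.167, 0.247]
  ang 6.5
  ang -83.8
  ang -173.9
  ang 96.1
0.004041153327879021 0.030027008336114935 0.00452520602564066
pt ((471.721923828125, -335.1087341308594), (170.1713409423828, 253.20602416992188), 7.002851486206055)
et ((501.3487548828125, 318.719482421875), (169.63092041015625, 250.556640625), 6.166985034942627)
pair 1967 ((463.5928955078125, -269.5155334472656), (89.65509796142578, 98.27989959716797), 6.924020767211914)
```

```bash
cat > go.py <<'E'
# usage: go.py x y z psi_deg(tool y direction, or 'k')  [x y z psi ...] -> all shifts from present pose
import sys,numpy as np
from rig import robot
from scipy.spatial.transform import Rotation as Ro
o=robot.get_obs();R=Ro.from_quat(o["tool_rot"]).as_matrix();p=o["position"]
psi=np.degrees(np.arctan2(R[1,1],R[0,1]))
print("t",round(o["time"],2),"p",p.round(4),"psi",psi.round(2),"grip",round(o["grip_width"],4),"F",o["ft_force"].round(1),"q",np.degrees(o["q"]).round(0),"tilt",np.degrees(np.arccos(-R[2,2])).round(2))
a=sys.argv[1:]
for i in range(0,len(a),4):
    d=R.T@(np.array(list(map(float,a[i:i+3])))-p)
    t=0 if a[i+3]=='k' else -np.radians((float(a[i+3])-psi+180)%360-180)
    print("shift",d.round(4),"turn",round(float(t),4),"dist",np.linalg.norm(d).round(3))
E
python3 go.py .437 .1055 .22 k .437 .1055 .16 k
```

```text
t 0.1 p [ 0.2733 -0.5614  0.2217] psi -64.05 grip 0.0873 F [ 0.7  0.3 -0.1] q [-74.  30.  82.  -0.  68. -10.] tilt 0.11
shift [ 0.439  -0.528   0.0028] turn 0.0 dist 0.687
shift [ 0.439  -0.5279  0.0628] turn 0.0 dist 0.689
```

Emit:
send_rows(steps=[0.087,0.439,-0.528,0.003,0,0.087,0.439,-0.528,0.003,0,0.087,0.439,-0.528,0.003,0,0.087,0.439,-0.528,0.003,0,0.087,0.439,-0.528,0.003,0,0.087,0.439,-0.528,0.003,0,0.087,0.439,-0.528,0.003,0,0.087,0.439,-0.528,0.003,0], force=25)

```text
time: 1.1
position: [0.3926, -0.0745, 0.2206]
tool_rot: [0.975, 0.224, 0.0, -0.001]
ft_force: [1.3, -0.4, -0.6]
grip_width: 0.0871
```

```bash
python3 go.py .437 .1055 .2 k .437 .1055 .05 k
```

```text
t 1.1 p [ 0.3926 -0.0745  0.2206] psi -64.1 grip 0.0871 F [ 1.3 -0.4 -0.6] q [-27.  13. 113.   0.  54.  37.] tilt 0.1
shift [ 0.1185 -0.1425  0.0209] turn 0.0 dist 0.187
shift [ 0.1184 -0.1423  0.1709] turn 0.0 dist 0.252
```

Emit:
send_rows(steps=[0.075,0.1185,-0.1425,0.021,0,0.075,0.1185,-0.1425,0.021,0,0.075,0.1185,-0.1425,0.021,0,0.075,0.1185,-0.1425,0.021,0,0.075,0.1185,-0.1425,0.021,0,0.075,0.1185,-0.1425,0.021,0])

```text
time: 1.85
position: [0.4368, 0.1041, 0.1999]
tool_rot: [0.975, 0.223, -0.0, -0.001]
ft_force: [0.0, 0.1, -0.5]
grip_width: 0.075
```

```bash
python3 go.py .437 .1055 .05 k; python3 - <<'E'
from rig import cams
import cv2,numpy as np
for n in("top","side"):
    c=cams.camera(n);np.savez(f"{n}1.npz",**c);cv2.imwrite(f"pics/{n}1.png",c["color"][:,:,::-1])
    if n=="top": cv2.imwrite("pics/top1c.png",cv2.resize(c["color"][150:400,180:440,::-1],None,fx=2.3,fy=2.3))
    else: cv2.imwrite("pics/side1c.png",cv2.resize(c["color"][60:330,200:480,::-1],None,fx=2.1,fy=2.1))
E
```

```text
t 1.85 p [0.4368 0.1041 0.1999] psi -64.23 grip 0.075 F [ 0.   0.1 -0.5] q [ -1.  19. 108.   0.  53.  63.] tilt 0.09
shift [ 0.0008 -0.0009  0.1499] turn 0.0 dist 0.15
```

View pics/top1c.png

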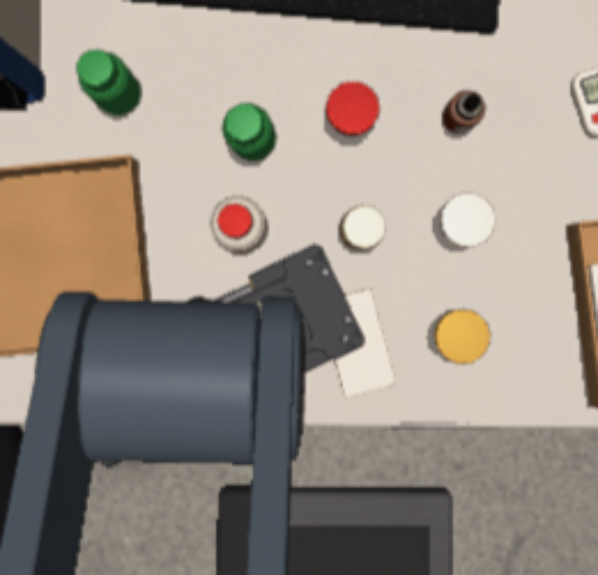

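View pics/side1c.png

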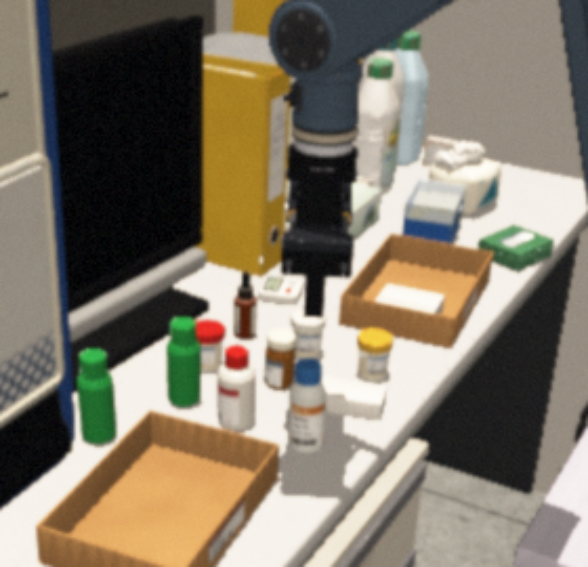

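The body's 190 mm side lies along the jaw direction. The gripper is above the blue bottle, so I descend.

Emit:
send_rows(steps=[0.075,0.001,-0.001,0.06,0,0.075,0.001,-0.001,0.11,0,0.075,0.001,-0.001,0.15,0,0.075,0.001,-0.001,0.15,0,0.03,0.001,-0.001,0.15,0,0.03,0.001,-0.001,0.15,0,0.03,0.001,-0.001,0.15,0,0.03,0.001,-0.001,0.15,0], force=25)

```text
time: 2.95
position: [0.4379, 0.1056, 0.0509]
tool_rot: [0.975, 0.223, 0.001, -0.001]
ft_force: [-0.4, -0.7, 1.8]
grip_width: 0.0431
```

```bash
python3 go.py .437 .105 .15 k .494 .372 .15 k
```

```text
t 2.95 p [0.4379 0.1056 0.0509] psi -64.26 grip 0.0431 F [-0.4 -0.7  1.8] q [ -1.  35. 115.   0.  30.  63.] tilt 0.14
shift [-0.0009  0.0001 -0.0991] turn 0.0 dist 0.099
shift [ 0.1664 -0.2157 -0.0986] turn 0.0 dist 0.29
```

Emit:
send_rows(steps=[0.03,0,0,-0.06,0,0.03,0,0,-0.1,0,0.03,0.045,-0.06,-0.1,0,0.03,0.09,-0.12,-0.1,0,0.03,0.135,-0.175,-0.1,0,0.03,0.175,-0.232,-0.1,0,0.03,0.175,-0.232,-0.1,0,0.03,0.175,-0.232,-0.1,0])

```text
time: 3.95
position: [0.4944, 0.3935, 0.1512]
tool_rot: [0.974, 0.225, 0.002, -0.001]
ft_force: [-0.2, -0.4, -1.1]
grip_width: 0.0434
```

```bash
python3 go.py .493 .393 .0545 k .493 .393 .15 k
```

```text
t 3.95 p [0.4944 0.3935 0.1512] psi -64.02 grip 0.0434 F [-0.2 -0.4 -1.1] q [28. 35. 85.  0. 59. 92.] tilt 0.23
shift [-0.0019 -0.0001  0.0967] turn 0.0 dist 0.097
shift [-0.0015 -0.0002  0.0012] turn 0.0 dist 0.002
```

Emit:
send_rows(steps=[0.03,-0.002,0,0.05,0,0.03,-0.002,0,0.085,0,0.03,-0.002,0,0.0965,0,0.03,-0.002,0,0.0965,0,0.03,-0.002,0,0.0965,0])

```text
time: 4.58
position: [0.4935, 0.3926, 0.0556]
tool_rot: [0.974, 0.224, 0.002, -0.001]
ft_force: [0.6, -0.2, -1.4]
grip_width: 0.0429
```

Emit:
send_rows(steps=[0.03,0,0,0.002,0,0.03,0,0,0.002,0,0.065,0,0,0.002,0,0.065,0,0,0.002,0,0.065,0,0,0.002,0,0.065,0,0,-0.06,0,0.065,0,0,-0.12,0,0.065,0,0,-0.12,0])

```text
time: 5.58
position: [0.4966, 0.3944, 0.1816]
tool_rot: [0.974, 0.225, 0.009, -0.003]
ft_force: [0.6, -0.3, -0.1]
grip_width: 0.0649
```

```bash
python3 go.py .641 .003 .17 k .641 .003 .17 0; python3 - <<'E'
from h import *
c=load("top0.npz");W=pts(c);
# heights near the red cup, x beyond .68
for u in range(230,440,20): print(u,[(round(float(W[v,u,0]),2),round(float(W[v,u,2]),2)) for v in(110,125,135,145,155,165)])
E
```

```text
t 5.58 p [0.4966 0.3944 0.1816] psi -64.04 grip 0.0649 F [ 0.6 -0.3 -0.1] q [28. 33. 84.  0. 62. 92.] tilt 1.04
shift [-0.0416  0.4151  0.0101] turn 0.0 dist 0.417
shift [-0.0416  0.4151  0.0101] turn -1.1178 dist 0.417
230 [(0.8, 0.11), (0.78, 0.08), (0.78, 0.0), (0.76, 0.01), (0.74, -0.0), (0.72, 0.0)]
250 [(0.8, 0.12), (0.78, 0.09), (0.78, 0.02), (0.76, 0.03), (0.74, 0.0), (0.72, 0.0)]
270 [(0.8, 0.13), (0.78, 0.08), (0.78, 0.02), (0.76, 0.03), (0.74, 0.0), (0.72, 0.0)]
290 [(0.79, 0.14), (0.78, 0.08), (0.77, 0.06), (0.76, 0.03), (0.74, 0.0), (0.72, -0.0)]
310 [(0.79, 0.15), (0.78, 0.09), (0.76, 0.08), (0.76, 0.02), (0.74, 0.02), (0.72, 0.01)]
330 [(0.79, 0.16), (0.78, 0.1), (0.76, 0.08), (0.76, 0.03), (0.74, 0.02), (0.72, -0.0)]
350 [(0.78, 0.17), (0.77, 0.11), (0.76, 0.08), (0.76, 0.02), (0.74, 0.02), (0.72, 0.0)]
370 [(0.78, 0.18), (0.77, 0.11), (0.76, 0.08), (0.76, 0.02), (0.74, 0.03), (0.72, 0.0)]
390 [(0.78, 0.19), (0.77, 0.11), (0.76, 0.08), (0.76, 0.02), (0.74, 0.02), (0.72, 0.0)]
410 [(0.77, 0.2), (0.77, 0.12), (0.76, 0.09), (0.74, 0.08), (0.74, -0.0), (0.72, -0.0)]
430 [(0.77, 0.22), (0.76, 0.15), (0.79, -0.0), (0.77, 0.0), (0.74, -0.0), (0.72, 0.0)]
```

Emit:
send_rows(steps=[0.075,-0.042,0.415,0.01,-1.118,0.075,-0.042,0.415,0.01,-1.118,0.075,-0.042,0.415,0.01,-1.118,0.075,-0.042,0.415,0.01,-1.118,0.075,-0.042,0.415,0.01,-1.118,0.075,-0.042,0.415,0.01,-1.118,0.075,-0.042,0.415,0.01,-1.118,0.075,-0.042,0.415,0.01,-1.118])

```text
time: 6.58
position: [0.6419, -0.0021, 0.1689]
tool_rot: [0.709, 0.705, 0.008, 0.003]
ft_force: [0.1, 0.8, -0.1]
grip_width: 0.0749
```

```bash
python3 go.py .641 .003 .034 0 
```

```text
t 6.58 p [ 0.6419 -0.0021  0.1689] psi -0.35 grip 0.0749 F [ 0.1  0.8 -0.1] q [-10.  35.  83.   1.  61. -10.] tilt 1.02
shift [ 0.0039 -0.0031  0.1349] turn -0.0061 dist 0.135
```

Emit:
send_rows(steps=[0.075,0.004,-0.003,0.05,-0.006,0.075,0.004,-0.003,0.1,-0.006,0.075,0.004,-0.003,0.135,-0.006,0.075,0.004,-0.003,0.135,-0.006,0.03,0.004,-0.003,0.135,-0.006,0.03,0.004,-0.003,0.135,-0.006,0.03,0.004,-0.003,0.135,-0.006,0.03,0.004,-0.003,0.135,-0.006], force=20)

```text
time: 7.58
position: [0.642, 0.003, 0.0353]
tool_rot: [0.707, 0.707, 0.009, 0.004]
ft_force: [-0.1, -0.5, 3.2]
grip_width: 0.0479
```

```bash
python3 go.py .641 .003 .16 k .5075 .259 .16 k
```

```text
t 7.58 p [0.642  0.003  0.0353] psi -0.01 grip 0.0479 F [-0.1 -0.5  3.2] q [-10.  45.  88.   1.  46. -11.] tilt 1.14
shift [ 0.001   0.0013 -0.1247] turn 0.0 dist 0.125
shift [ 0.257  -0.1322 -0.1252] turn 0.0 dist 0.315
```

Emit:
send_rows(steps=[0.03,0,0,-0.06,0,0.03,0,0,-0.12,0,0.03,0.03,-0.02,-0.13,0,0.03,0.085,-0.045,-0.13,0,0.03,0.14,-0.075,-0.13,0,0.03,0.2,-0.105,-0.13,0,0.03,0.257,-0.132,-0.13,0,0.03,0.257,-0.132,-0.13,0])

```text
time: 8.57
position: [0.5046, 0.2622, 0.165]
tool_rot: [0.705, 0.709, 0.009, 0.003]
ft_force: [0.1, -0.6, -0.7]
grip_width: 0.0475
```

```bash
python3 go.py .5075 .259 .0385 k
```

```text
t 8.57 p [0.5046 0.2622 0.165 ] psi 0.32 grip 0.0475 F [ 0.1 -0.6 -0.7] q [16. 30. 94.  0. 55. 16.] tilt 1.07
shift [-0.0043  0.0008  0.1265] turn 0.0 dist 0.127
```

Emit:
send_rows(steps=[0.03,-0.003,0,0.06,0,0.03,-0.003,0,0.115,0,0.03,-0.003,0,0.127,0,0.03,-0.003,0,0.127,0,0.03,-0.003,0,0.128,0,0.03,-0.003,0,0.128,0])

```text
time: 9.32
position: [0.5077, 0.2602, 0.0379]
tool_rot: [0.705, 0.709, 0.01, 0.003]
ft_force: [-0.4, 0.7, -0.5]
grip_width: 0.0476
```

Emit:
send_rows(steps=[0.065,0,0,0,0,0.065,0,0,0,0,0.065,0,0,0,0,0.065,0,0,-0.06,0,0.065,0,0,-0.12,0,0.065,0,0,-0.12,0,0.065,0,0,-0.12,0])

```text
time: 10.2
position: [0.505, 0.259, 0.1578]
tool_rot: [0.705, 0.709, 0.009, 0.003]
ft_force: [-0.7, 0.9, -0.6]
grip_width: 0.065
```

```bash
python3 go.py .4302 -.004 .15 -74.8 .4302 -.004 .15 105.2; python3 - <<'E'
from rig import cams
import cv2,numpy as np
for n in("top","side"):
    c=cams.camera(n);np.savez(f"{n}2.npz",**c);cv2.imwrite(f"pics/{n}2.png",c["color"][:,:,::-1])
E
```

```text
t 10.2 p [0.505  0.259  0.1578] psi 0.3 grip 0.065 F [-0.7  0.9 -0.6] q [16. 30. 95.  0. 54. 15.] tilt 1.15
shift [-0.2626 -0.0763  0.0042] turn 1.3107 dist 0.274
shift [-0.2626 -0.0763  0.0042] turn -1.8309 dist 0.274
```

View pics/top2.png

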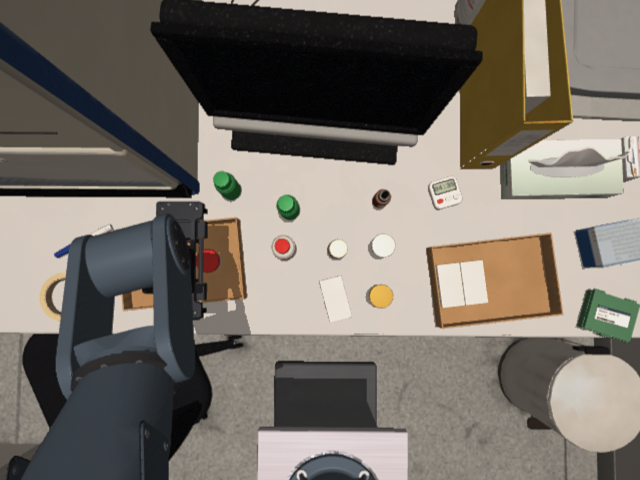

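View pics/side2.png

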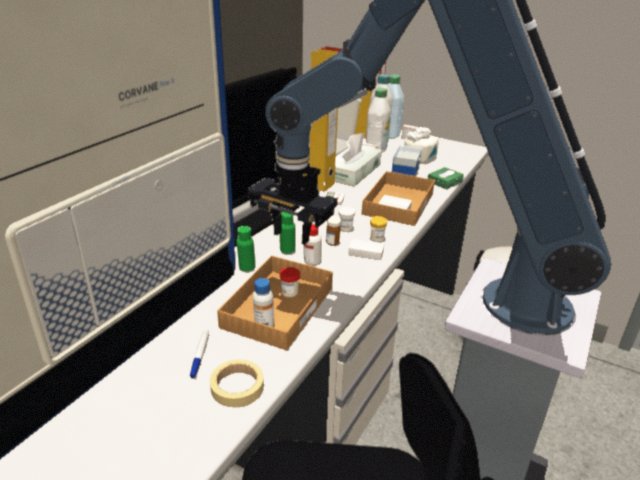

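In the side view, the bottle (263,303) and red cup (290,283) stand upright in the tray. Next is the carton.

Emit:
send_rows(steps=[0.065,-0.262,-0.076,0.004,1.31,0.065,-0.262,-0.076,0.004,1.31,0.065,-0.262,-0.076,0.004,1.31,0.065,-0.262,-0.076,0.004,1.31,0.065,-0.262,-0.076,0.004,1.31,0.065,-0.262,-0.076,0.004,1.31,0.065,-0.262,-0.076,0.004,1.31,0.065,-0.262,-0.076,0.004,1.31])

```text
time: 11.3
position: [0.4288, -0.0036, 0.1481]
tool_rot: [0.991, 0.133, 0.007, -0.003]
ft_force: [-0.0, 0.3, -0.1]
grip_width: 0.0649
```

```bash
python3 go.py .4302 -.004 .008 -74.8 
```

```text
t 11.3 p [ 0.4288 -0.0036  0.1481] psi -74.66 grip 0.0649 F [-0.   0.3 -0.1] q [-16.  23. 114.   1.  43.  58.] tilt 0.86
shift [-0.0007  0.0015  0.1401] turn 0.0025 dist 0.14
```

Emit:
send_rows(steps=[0.065,0,0.001,0.06,0.002,0.065,0,0.001,0.115,0.002,0.065,0,0.001,0.135,0.002,0.065,0,0.001,0.14,0.002,0.065,0,0.001,0.14,0.002,0.03,0,0.001,0.14,0.002,0.03,0,0.001,0.14,0.002,0.03,0,0.001,0.14,0.002], force=20)

```text
time: 12.3
position: [0.4313, -0.0034, 0.0089]
tool_rot: [0.991, 0.133, 0.008, -0.003]
ft_force: [-0.9, 0.4, 5.5]
grip_width: 0.048
```

```bash
python3 go.py .43 -.004 .15 k .4635 -.2700 .15 7 
```

```text
t 12.3 p [ 0.4313 -0.0034  0.0089] psi -74.76 grip 0.048 F [-0.9  0.4  5.5] q [-16.  41. 119.   2.  20.  57.] tilt 0.93
shift [ 0.0008 -0.0004 -0.1411] turn 0.0 dist 0.141
shift [-0.0368  0.2651 -0.1428] turn -1.4269 dist 0.303
```

Emit:
send_rows(steps=[0.03,0,0,-0.06,0,0.03,0,0,-0.12,0,0.03,-0.037,0.265,-0.14,-1.427,0.03,-0.037,0.265,-0.14,-1.427,0.03,-0.037,0.265,-0.14,-1.427,0.03,-0.037,0.265,-0.14,-1.427,0.03,-0.037,0.265,-0.14,-1.427,0.03,-0.037,0.265,-0.14,-1.427])

```text
time: 13.3
position: [0.464, -0.274, 0.1477]
tool_rot: [0.787, 0.617, 0.008, 0.003]
ft_force: [-0.6, 1.5, -1.7]
grip_width: 0.0477
```

Emit:
send_rows(steps=[0.03,0,0,0,-0.4,0.03,0,0,0,-0.4,0.03,0,0,0,-0.4,0.03,0,0,0,-0.4])

```text
time: 13.8
position: [0.4638, -0.2738, 0.1477]
tool_rot: [0.649, 0.761, 0.007, 0.005]
ft_force: [0.8, -0.3, -1.7]
grip_width: 0.0479
```

```bash
python3 go.py .4635 -.2700 .0385 7 ; python3 - <<'E'
from rig import cams
import cv2,numpy as np
for n in("top","side"):
    c=cams.camera(n);np.savez(f"{n}3.npz",**c)
    if n=="top":cv2.imwrite(f"pics/{n}3.png",cv2.resize(c["color"][180:360,380:600,::-1],None,fx=3,fy=3))
    else:cv2.imwrite(f"pics/{n}3.png",cv2.resize(c["color"][100:280,280:480,::-1],None,fx=3,fy=3))
E
```

```text
t 13.8 p [ 0.4638 -0.2738  0.1477] psi 9.03 grip 0.0479 F [ 0.8 -0.3 -1.7] q [-43.  29.  99.   1.  51. -53.] tilt 1.0
shift [ 0.0035 -0.0016  0.1092] turn 0.0354 dist 0.109
```

View pics/top3.png

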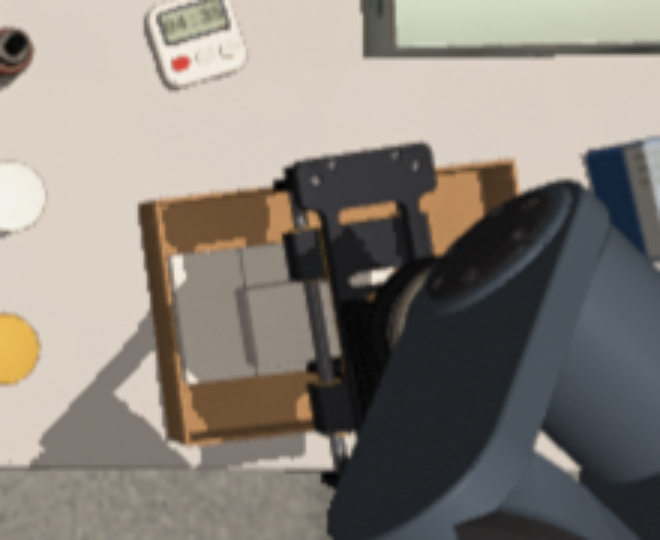

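View pics/side3.png

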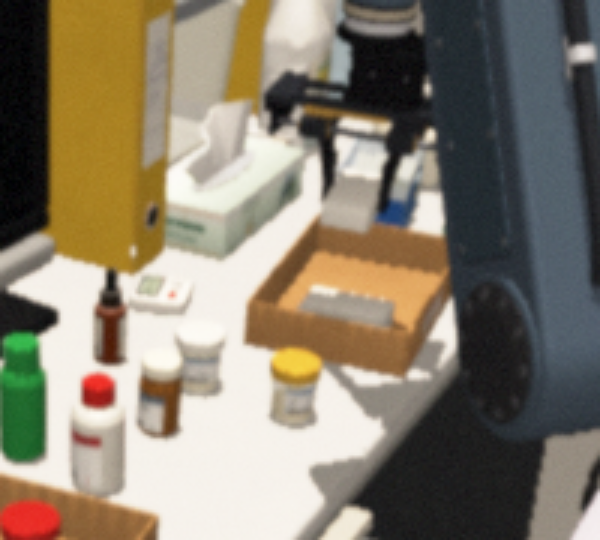

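```bash
python3 - <<'E'
from h import *
c=load("top3.npz");W=pts(c)
s=W[277:302,464:483].reshape(-1,3);s=s[np.isfinite(s[:,2])&(s[:,2]>.1)]
A=np.c_[s[:,:2],np.ones(len(s))];k=np.linalg.lstsq(A,s[:,2],rcond=None)[0];print(len(s),k,s.mean(0),"slopes deg",np.degrees(k[:2]))
r=W[265:315,455:487];m=(r[...,2]>.15)&(r[...,2]<.18);q=r[m];print(q[:,0].min(),q[:,0].max(),q[:,1].max(),q.mean(0))
print(cv2.minAreaRect((q[:,:2]*1000).astype(np.float32)))
E
```

```text
458 [0.13756393 0.03763383 0.11236623] [ 0.45614936 -0.24641739  0.1658423 ] slopes deg [7.88183236 2.15625941]
0.42955670670140367 0.4845921035449474 -0.22641714879554 [ 0.45838175 -0.24583803  0.16433566]
((457.8011474609375, -247.99478149414062), (44.41594696044922, 55.10503387451172), 88.07505798339844)
```

```bash
python3 - <<'E'
from h import *
c=load("top3.npz");W=pts(c)
for v in range(270,310,3): print(v,(W[v,458:488:3,2]*1000).round(0).tolist())
s=W[280:300,466:480].reshape(-1,3)
for _ in range(5):
    A=np.c_[s[:,:2],np.ones(len(s))];k=np.linalg.lstsq(A,s[:,2],rcond=None)[0];r=s[:,2]-A@k
    s=s[abs(r)<2*r.std()]
print(len(s),r.std(),np.degrees(k[:2]))
E
```

```text
270 [29.0, 33.0, 29.0, 31.0, 29.0, 32.0, 227.0, 241.0, 243.0, 244.0]
273 [33.0, 29.0, 29.0, 30.0, 33.0, 144.0, 153.0, 240.0, 240.0, 236.0]
276 [142.0, 162.0, 164.0, 165.0, 167.0, 168.0, 165.0, 169.0, 234.0, 239.0]
279 [32.0, 158.0, 166.0, 165.0, 168.0, 165.0, 168.0, 167.0, 235.0, 236.0]
282 [31.0, 156.0, 165.0, 169.0, 166.0, 165.0, 167.0, 168.0, 168.0, 236.0]
285 [27.0, 151.0, 164.0, 164.0, 165.0, 167.0, 166.0, 166.0, 166.0, 238.0]
288 [31.0, 149.0, 165.0, 165.0, 167.0, 162.0, 165.0, 164.0, 166.0, 234.0]
291 [29.0, 146.0, 163.0, 166.0, 167.0, 165.0, 164.0, 167.0, 166.0, 235.0]
294 [30.0, 143.0, 162.0, 166.0, 165.0, 166.0, 164.0, 166.0, 166.0, 235.0]
297 [31.0, 32.0, 160.0, 165.0, 166.0, 165.0, 165.0, 166.0, 166.0, 236.0]
300 [31.0, 31.0, 155.0, 166.0, 163.0, 167.0, 163.0, 32.0, 148.0, 165.0]
303 [31.0, 32.0, 31.0, 32.0, 30.0, 28.0, 27.0, 5.0, 150.0, 166.0]
306 [6.0, 4.0, 6.0, 3.0, 5.0, 3.0, 6.0, 2.0, 3.0, 226.0]
309 [5.0, 2.0, 4.0, 3.0, 5.0, 2.0, 4.0, 3.0, 6.0, 238.0]
 ** On entry to DLASCL parameter number  4 had an illegal value
 ** On entry to DLASCL parameter number  4 had an illegal valueTraceback (most recent call last):
  File "<stdin>", line 6, in <module>
    x, resids, rank, s = _umath_linalg.lstsq(a, b, rcond,
                         ~~~~~~~~~~~~~~~~~~~^^^^^^^^^^^^^
                                             signature=signature)
                                             ^^^^^^^^^^^^^^^^^^^^
    raise LinAlgError("SVD did not converge in Linear Least Squares")
numpy.linalg.LinAlgError: SVD did not converge in Linear Least Squares
```

```bash
python3 go.py .4635 -.272 .039 7
```

```text
t 13.9 p [ 0.464  -0.2739  0.1477] psi 9.07 grip 0.048 F [-0.5  0.5 -1.7] q [-43.  29.  99.   1.  51. -53.] tilt 1.0
shift [ 0.0017 -0.002   0.1087] turn 0.0362 dist 0.109
```

Emit:
send_rows(steps=[0.03,0.002,-0.001,0.05,0.036,0.03,0.002,-0.001,0.09,0.036,0.03,0.002,-0.001,0.105,0.036,0.03,0.002,-0.001,0.108,0.036,0.03,0.002,-0.001,0.108,0.036,0.03,0.002,-0.001,0.108,0.036])

```text
time: 14.65
position: [0.4653, -0.2722, 0.0411]
tool_rot: [0.663, 0.749, 0.007, 0.006]
ft_force: [1.2, -0.5, -0.7]
grip_width: 0.0475
```

```bash
python3 go.py .4635 -.272 .038 7
```

```text
t 14.65 p [ 0.4653 -0.2722  0.0411] psi 7.01 grip 0.0475 F [ 1.2 -0.5 -0.7] q [-43.  40. 103.   1.  37. -51.] tilt 1.09
shift [ 0.0004 -0.0018  0.003 ] turn 0.0001 dist 0.004
```

Emit:
send_rows(steps=[0.03,0,-0.002,0.001,0,0.03,0,-0.002,0.003,0,0.03,0,-0.002,0.003,0])

```text
time: 15.02
position: [0.4636, -0.273, 0.0386]
tool_rot: [0.663, 0.749, 0.007, 0.007]
ft_force: [-0.7, -0.2, 2.9]
grip_width: 0.048
```

Emit:
send_rows(steps=[0.062,0,0,0,0,0.062,0,0,0,0,0.062,0,0,0,0,0.062,0,0,-0.05,0,0.062,0,0,-0.11,0,0.062,0,0,-0.11,0,0.062,0,0,-0.11,0])

```text
time: 15.9
position: [0.461, -0.2728, 0.1483]
tool_rot: [0.663, 0.749, 0.007, 0.006]
ft_force: [-0.0, -0.4, -0.1]
grip_width: 0.0617
```

```bash
python3 go.py .438 -.095 .15 7 .438 -.095 .15 -30
```

```text
t 15.9 p [ 0.461  -0.2728  0.1483] psi 7.01 grip 0.0617 F [-0.  -0.4 -0.1] q [-43.  29. 100.   1.  50. -51.] tilt 1.11
shift [ 0.1793 -0.0011 -0.0016] turn 0.0002 dist 0.179
shift [ 0.1793 -0.0011 -0.0016] turn 0.646 dist 0.179
```

Emit:
send_rows(steps=[0.075,0.179,-0.001,0,0,0.075,0.179,-0.001,0,0,0.075,0.179,-0.001,0,0,0.075,0.179,-0.001,0,0,0.075,0.179,-0.001,0,0,0.075,0.179,-0.001,0,0])

```text
time: 16.65
position: [0.4387, -0.0965, 0.1478]
tool_rot: [0.663, 0.748, 0.007, 0.006]
ft_force: [0.1, -0.4, -0.5]
grip_width: 0.0749
```

```bash
python3 go.py .438 -.095 .034 7;  python3 - <<'E'
from rig import cams
from h import *
c=cams.camera("top");np.savez("top4.npz",**c);W=pts(c)
cv2.imwrite("pics/top4.png",cv2.resize(c["color"][180:360,330:600,::-1],None,fx=2.8,fy=2.8))
Z=W[...,2]
m=np.zeros((480,640),bool);m[245:325,430:500]=(Z[245:325,430:500]>.05)&(Z[245:325,430:500]<.065)&(c["color"][245:325,430:500].min(2)>130)
print(m.sum(),np.nanmedian(Z[m]),cv2.minAreaRect((W[m][:,:2]*1000).astype(np.float32)))
E
```

```text
t 16.65 p [ 0.4387 -0.0965  0.1478] psi 6.93 grip 0.0749 F [ 0.1 -0.4 -0.5] q [-27.  24. 112.   1.  44. -35.] tilt 1.1
shift [ 0.0015 -0.0027  0.1138] turn -0.0013 dist 0.114
998 0.05602670392798437 ((481.6403503417969, -253.5865478515625), (150.3815460205078, 75.0303726196289), 61.0128288269043)
```

View pics/top4.png

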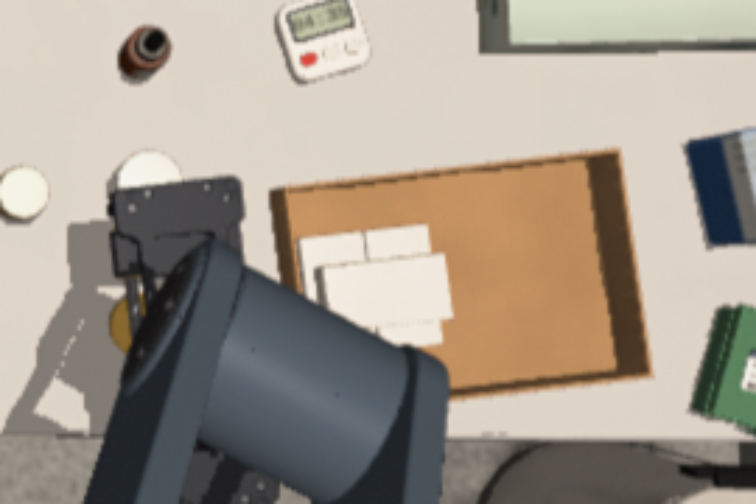

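```bash
python3 - <<'E'
from h import *
c=load("top4.npz");W=pts(c);Z=W[...,2]
m=((Z>.045)&(Z<.068)&(c["color"].min(2)>120)).astype(np.uint8);k=np.zeros_like(m);k[260:308,438:495]=1;m&=k
m=cv2.morphologyEx(m,cv2.MORPH_OPEN,np.ones((3,3)))
n,l,s,_=cv2.connectedComponentsWithStats(m);i=1+s[1:,4].argmax();q=W[l==i]
print(s[i],q.mean(0),cv2.minAreaRect((q[:,:2]*1000).astype(np.float32)))
P=[plane(c,x/2.8+330,y/2.8+180,.057)[:2] for x,y in((318,270),(445,253),(453,318),(327,333))]
print(np.round(P,4),np.mean(P,0))
E
```

```text
[445 270  47  27 990] [ 0.46463452 -0.27499353  0.05599712] ((463.1985168457031, -273.70843505859375), (48.13070297241211, 90.82608795166016), 6.970489025115967)
[[ 0.4775 -0.2234]
 [ 0.4905 -0.316 ]
 [ 0.4434 -0.3211]
 [ 0.4318 -0.2295]] [ 0.46080872 -0.27249598]
```

The third carton lies flat with its centre at (0.463,-0.274), about 4 mm from the joint and aligned at 7°. Now the yellow cup.

Emit:
send_rows(steps=[0.075,0.001,-0.001,0.05,0,0.075,0.001,-0.001,0.095,0,0.075,0.001,-0.001,0.114,0,0.075,0.001,-0.001,0.114,0,0.03,0.001,-0.001,0.114,0,0.03,0.001,-0.001,0.114,0,0.03,0.001,-0.001,0.114,0,0.03,0.001,-0.001,0.114,0], force=20)

```text
time: 17.7
position: [0.4401, -0.0955, 0.0346]
tool_rot: [0.663, 0.748, 0.007, 0.007]
ft_force: [-0.1, -1.1, 4.4]
grip_width: 0.0471
```

```bash
python3 go.py .438 -.095 .14 k .4747 -.36 .14 k
```

```text
t 17.7 p [ 0.4401 -0.0955  0.0346] psi 6.92 grip 0.0471 F [-0.1 -1.1  4.4] q [-27.  37. 116.   1.  26. -35.] tilt 1.17
shift [ 7.000e-04  1.000e-04 -1.054e-01] turn 0.0 dist 0.105
shift [-0.2668  0.0047 -0.1052] turn 0.0 dist 0.287
```

Emit:
send_rows(steps=[0.03,0,0,-0.06,0,0.03,0,0,-0.105,0,0.03,-0.06,0.001,-0.105,0,0.03,-0.12,0.002,-0.105,0,0.03,-0.18,0.003,-0.105,0,0.03,-0.24,0.005,-0.105,0,0.03,-0.267,0.005,-0.105,0,0.03,-0.267,0.005,-0.105,0])

```text
time: 18.7
position: [0.4751, -0.3623, 0.1397]
tool_rot: [0.664, 0.748, 0.007, 0.008]
ft_force: [-0.4, -0.1, -1.8]
grip_width: 0.0472
```

```bash
python3 go.py .4747 -.36 .0375 k
```

```text
t 18.7 p [ 0.4751 -0.3623  0.1397] psi 6.77 grip 0.0472 F [-0.4 -0.1 -1.8] q [-49.  34.  91.   1.  54. -56.] tilt 1.22
shift [ 0.0025 -0.0023  0.1022] turn 0.0 dist 0.102
```

Emit:
send_rows(steps=[0.03,0.001,-0.001,0.05,0,0.03,0.001,-0.001,0.09,0,0.03,0.001,-0.001,0.102,0,0.03,0.001,-0.001,0.103,0,0.03,0.001,-0.001,0.103,0,0.03,0.001,-0.001,0.103,0])

```text
time: 19.45
position: [0.4767, -0.3614, 0.0376]
tool_rot: [0.664, 0.748, 0.007, 0.008]
ft_force: [0.6, 0.4, 0.3]
grip_width: 0.0472
```

Emit:
send_rows(steps=[0.063,0,0,0,0,0.063,0,0,0,0,0.063,0,0,0,0,0.063,0,0,-0.06,0,0.063,0,0,-0.12,0,0.063,0,0,-0.12,0,0.063,0,0,-0.12,0])

```text
time: 20.32
position: [0.4736, -0.361, 0.1575]
tool_rot: [0.664, 0.748, 0.007, 0.008]
ft_force: [-0.6, -0.3, -0.6]
grip_width: 0.063
```

```bash
python3 go.py .5335 -.006 .16 k; python3 - <<'E'
from rig import cams
from h import *
c=cams.camera("side");cv2.imwrite("pics/side5.png",cv2.resize(c["color"][120:280,280:480,::-1],None,fx=3.5,fy=3.5))
E
```

```text
t 20.32 p [ 0.4736 -0.361   0.1575] psi 6.79 grip 0.063 F [-0.6 -0.3 -0.6] q [-49.  32.  91.   1.  56. -56.] tilt 1.26
shift [ 0.3454  0.1014 -0.0011] turn 0.0 dist 0.36
```

View pics/side5.png

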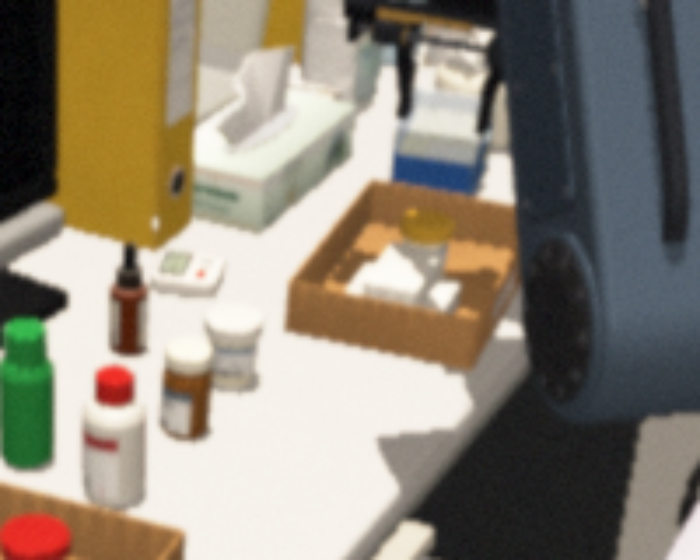

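Emit:
send_rows(steps=[0.065,0.345,0.101,0,0,0.065,0.345,0.101,0,0,0.065,0.345,0.101,0,0,0.065,0.345,0.101,0,0,0.065,0.345,0.101,0,0,0.065,0.345,0.101,0,0,0.065,0.345,0.101,0,0,0.065,0.345,0.101,0,0])

```text
time: 21.38
position: [0.5319, -0.006, 0.157]
tool_rot: [0.664, 0.748, 0.007, 0.006]
ft_force: [-0.2, -0.5, -0.4]
grip_width: 0.065
```

```bash
python3 go.py .5335 -.006 .036 k
```

```text
t 21.38 p [ 0.5319 -0.006   0.157 ] psi 6.83 grip 0.065 F [-0.2 -0.5 -0.4] q [-13.  28. 100.   0.  51. -20.] tilt 1.03
shift [-1.00e-04 -6.00e-04  1.21e-01] turn 0.0 dist 0.121
```

Emit:
send_rows(steps=[0.065,0,0,0.05,0,0.065,0,0,0.1,0,0.065,0,0,0.121,0,0.065,0,0,0.121,0,0.025,0,0,0.121,0,0.025,0,0,0.121,0,0.025,0,0,0.121,0,0.025,0,0,0.121,0], force=20)

```text
time: 22.38
position: [0.5347, -0.0059, 0.0369]
tool_rot: [0.664, 0.748, 0.007, 0.007]
ft_force: [0.1, 0.1, 3.5]
grip_width: 0.0386
```

```bash
python3 go.py .5335 -.006 .16 k .482 -.4195 .16 k
```

```text
t 22.38 p [ 0.5347 -0.0059  0.0369] psi 6.84 grip 0.0386 F [0.1 0.1 3.5] q [-13.  40. 104.   1.  35. -20.] tilt 1.13
shift [-1.000e-04  1.300e-03 -1.231e-01] turn 0.0 dist 0.123
shift [-0.4045 -0.0991 -0.1247] turn 0.0 dist 0.435
```

Emit:
send_rows(steps=[0.025,0,0,-0.06,0,0.025,0,0,-0.12,0,0.025,-0.05,-0.013,-0.125,0,0.025,-0.11,-0.028,-0.125,0,0.025,-0.17,-0.042,-0.125,0,0.025,-0.23,-0.057,-0.125,0,0.025,-0.29,-0.072,-0.125,0,0.025,-0.35,-0.086,-0.125,0])

```text
time: 23.38
position: [0.4879, -0.3654, 0.1606]
tool_rot: [0.664, 0.748, 0.007, 0.007]
ft_force: [0.2, -0.0, -0.7]
grip_width: 0.0383
```

```bash
python3 go.py .482 -.4195 .16 k .482 -.4195 .04 k
```

```text
t 23.38 p [ 0.4879 -0.3654  0.1606] psi 6.84 grip 0.0383 F [ 0.2 -0.  -0.7] q [-48.  33.  88.   1.  58. -55.] tilt 1.14
shift [-0.053  -0.0123  0.0004] turn 0.0 dist 0.054
shift [-0.0529 -0.0147  0.1204] turn 0.0 dist 0.132
```

Emit:
send_rows(steps=[0.025,-0.053,-0.013,0,0,0.025,-0.053,-0.013,0,0,0.025,-0.053,-0.014,0.02,0,0.025,-0.053,-0.014,0.07,0,0.025,-0.053,-0.014,0.11,0,0.025,-0.053,-0.014,0.12,0,0.025,-0.053,-0.014,0.121,0,0.025,-0.053,-0.014,0.121,0])

```text
time: 24.38
position: [0.4832, -0.4192, 0.0403]
tool_rot: [0.663, 0.748, 0.007, 0.007]
ft_force: [1.0, -0.5, -0.6]
grip_width: 0.0388
```

Emit:
send_rows(steps=[0.025,0,0,0.001,0,0.055,0,0,0.001,0,0.055,0,0,0.001,0,0.055,0,0,0.001,0,0.055,0,0,-0.05,0,0.055,0,0,-0.11,0,0.055,0,0,-0.15,0,0.055,0,0,-0.15,0])

```text
time: 25.38
position: [0.4818, -0.4215, 0.1947]
tool_rot: [0.663, 0.748, 0.006, 0.012]
ft_force: [-0.3, 0.2, -0.0]
grip_width: 0.055
```

```bash
python3 go.py .4 -.1 .25 k
```

```text
t 25.38 p [ 0.4818 -0.4215  0.1947] psi 6.89 grip 0.055 F [-0.3  0.2 -0. ] q [-52.  33.  82.   1.  64. -59.] tilt 1.54
shift [ 0.3284 -0.0413 -0.0594] turn 0.0 dist 0.336
```

Now I move the arm clear of both trays to check everything.

Emit:
send_rows(steps=[0.055,0.04,0,-0.06,0,0.055,0.1,-0.01,-0.06,0,0.055,0.16,-0.02,-0.06,0,0.055,0.22,-0.03,-0.06,0,0.055,0.28,-0.04,-0.06,0,0.055,0.328,-0.04,-0.06,0,0.055,0.328,-0.04,-0.06,0,0.055,0.328,-0.04,-0.06,0])

```text
time: 26.38
position: [0.4016, -0.1006, 0.2503]
tool_rot: [0.663, 0.748, 0.006, 0.012]
ft_force: [0.9, 0.2, -0.1]
grip_width: 0.0548
```

```bash
python3 - <<'E'
from rig import cams
from h import *
c=cams.camera("top");np.savez("top6.npz",**c);W=pts(c);Z=W[...,2]
cv2.imwrite("pics/top6.png",c["color"][:,:,::-1])
s=cams.camera("side");cv2.imwrite("pics/side6.png",cv2.resize(s["color"][120:360,200:480,::-1],None,fx=2.4,fy=2.4))
def tray(n,a,b,cx,cy,yaw):
    m=np.zeros((480,640),np.uint8);m[235:330,a:b]=Z[235:330,a:b]>.012
    t=np.radians(yaw);R=np.array([[np.cos(t),np.sin(t)],[-np.sin(t),np.cos(t)]])
    L=(W[...,:2]-[cx,cy])@R.T
    ins=(abs(L[...,0])<.078)&(abs(L[...,1])<.117)
    for lo,hi in((.06,.07),(.0725,.09),(.11,.125),(.05,.0599)):
        mm=cv2.morphologyEx(((Z>lo)&(Z<hi)&ins).astype(np.uint8),cv2.MORPH_OPEN,np.ones((3,3)))
        k,l,st,_=cv2.connectedComponentsWithStats(mm)
        for i in range(1,k):
            if st[i,4]>60:
                q=W[l==i];r=cv2.minAreaRect((L[l==i]*1000).astype(np.float32));print(n,lo,st[i,4],"z",np.median(q[:,2]).round(4),"local",np.round(r[0],1),np.round(r[1],1),round(r[2],1))
tray("pair",425,565,.4717,-.335,7);tray("empty",110,250,.5013,.3187,6.2)
m=np.zeros((480,640),np.uint8);m[225:268,365:402]=(Z[225:268,365:402]>.05)
q=W[m>0];print("white",len(q),q[:,:2].mean(0),np.nanmedian(q[:,2]))
E
```

```text
pair 0.06 434 z 0.0633 local [  1.6 -25. ] [47.5 46.6] 83.3
pair 0.0725 296 z 0.0784 local [ -0.  -83.6] [36.7 36.2] 86.5
pair 0.05 1024 z 0.0561 local [-1.1 61.8] [48.3 91.4] 0.2
empty 0.06 417 z 0.0637 local [ -0.4 -59.7] [45.8 44.9] 84.3
empty 0.0725 96 z 0.0849 local [-1.7 56.9] [12.2 38.3] 87.7
empty 0.11 241 z 0.1191 local [ 0. 72.] [31.6 31.3] 55.5
white 446 [ 0.54110739 -0.09916623] 0.060396087747822624
```

View pics/top6.png

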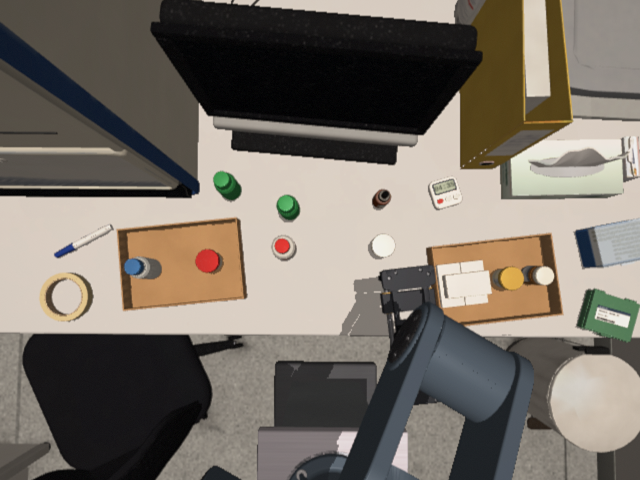

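View pics/side6.png

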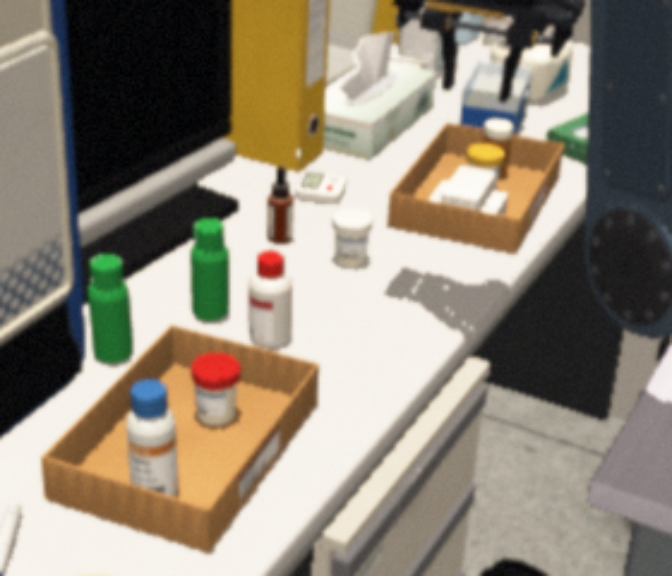

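All five parts stand in place: the blue bottle at (137,267), red cup (208,261), stacked carton (466,286), yellow cup (512,278) and pot (542,275). The white cup at (383,246) hasn't moved. Handing in.

```bash
python3 -c "
from rig import hand_in
print(hand_in())"
```

```text
the job is handed in; nothing more can be done
None
```

Both kits are made up and the job was handed in at about 26 s of the 115 s allowed. `hand_in()` reports no verdict, so these are my own last camera checks (good to about 2 mm).

| Item | Tray | Position in the tray frame (x, y) | Check |
|---|---|---|---|
| Third carton | pair tray | -1 mm, +62 mm | flat on the pair, crosswise to about 0.2°, about 4 mm from the middle of the joint |
| Yellow-lidded cup | pair tray | +2 mm, -25 mm | upright on the floor |
| Amber pot | pair tray | 0 mm, -84 mm | upright on the floor |
| Red-lidded cup | empty tray | 0 mm, -60 mm | upright on the floor |
| Blue-capped bottle | empty tray | 0 mm, +72 mm | upright on the floor |

- **White-lidded cup:** it stands within about 1 mm of where it started.
- **Pair of cartons:** they look unmoved in the last picture. I did not measure their position again after stacking, because the third carton covers the joint.
- **Tilt:** the tool picked up a lean of about 1° to 1.5° during the work. The parts settled flat when released.
- **Disagreeing check:** one early depth fit gave the held carton a tilt of about 8°. The raw depth readings looked flat and it sat flat once placed, so I took that as edge noise.

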